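# Seat the pump strainer cover with four wing knobs in cross order

### The job

The cover of the water booster pump's strainer is back on its studs, but its four wing knobs are only finger-loose and the cover still stands proud on its seal. Tighten the knobs in cross order, one knob and the one diagonally across from it, then the other two, each about half a turn clockwise until you feel it come up firm, so that the cover sits fully home and level on the rim with all four knobs bearing on it. Do not force any knob past firm, or its stud will spin in the housing; do not lean on the cover, and leave the other things on the shelf where they are.

Things in the scene. Friction and masses are not known exactly. Their poses are not given: they have to be found in the camera images.
- pump: Fixed blue water booster pump. Origin: underside centre of its square strainer chamber (flange 140 x 140 mm); z up. The motor reaches 261 mm along +x (139 mm high), the suction pipe 165 mm along +y and the delivery pipe 160 mm along -y (both under 85 mm high).
- cover: Square steel strainer cover, 130 x 130 x 8 mm, captive under the four knobs; origin at the centre of its underside, z up. It starts proud, 1.9 mm above the chamber's aluminium rim, on an uncompressed rubber seal (8 N/mm over all). It is home when its underside lies on the rim, 100 mm above the shelf.
- knob_a: Black wing knob (nut) on the front left (-x, +y) stud, -48 mm x, +48 mm y of the pump's frame; knob_b is diagonally across. Origin on the stud axis at its underside, z up. Washer and hub, 27 mm across, up to 9 mm above that; wing bar 48 mm long along its own x, 12 mm thick along y, 9 to 30 mm above the underside; yellow dot at +x. Underside starts about 110.4 mm above the shelf.
- stud_a_head (a point): Hidden end of the head of knob_a's stud, 25 mm off the stud's axis inside the chamber wall; it must stay put: forced with over 0.36 N m the stud spins. Clockwise from above tightens and lowers the knob 6 mm a turn at 0.1 to 0.17 N m. The firm stop, cover home, comes after 2.3 to 3.3 rad plus the give of the plastic wing (1 rad per 0.8 N m; it springs back when let go): to be felt.
- knob_b: Black wing knob (nut) on the far right (+x, -y) stud, +48 mm x, -48 mm y of the pump's frame; knob_a is diagonally across. Origin on the stud axis at its underside, z up. Washer and hub, 27 mm across, up to 9 mm above that; wing bar 48 mm long along its own x, 12 mm thick along y, 9 to 30 mm above the underside; yellow dot at +x. Underside starts about 110.4 mm above the shelf.
- stud_b_head (a point): Hidden end of the head of knob_b's stud, 25 mm off the stud's axis inside the chamber wall; it must stay put: forced with over 0.36 N m the stud spins. Clockwise from above tightens and lowers the knob 6 mm a turn at 0.1 to 0.17 N m. The firm stop, cover home, comes after 2.3 to 3.3 rad plus the give of the plastic wing (1 rad per 0.8 N m; it springs back when let go): to be felt.
- knob_c: Black wing knob (nut) on the far left (+x, +y) stud, +48 mm x, +48 mm y of the pump's frame; knob_d is diagonally across. Origin on the stud axis at its underside, z up. Washer and hub, 27 mm across, up to 9 mm above that; wing bar 48 mm long along its own x, 12 mm thick along y, 9 to 30 mm above the underside; yellow dot at +x. Underside starts about 110.4 mm above the shelf.
- stud_c_head (a point): Hidden end of the head of knob_c's stud, 25 mm off the stud's axis inside the chamber wall; it must stay put: forced with over 0.36 N m the stud spins. Clockwise from above tightens and lowers the knob 6 mm a turn at 0.1 to 0.17 N m. The firm stop, cover home, comes after 2.3 to 3.3 rad plus the give of the plastic wing (1 rad per 0.8 N m; it springs back when let go): to be felt.
- knob_d: Black wing knob (nut) on the front right (-x, -y) stud, -48 mm x, -48 mm y of the pump's frame; knob_c is diagonally across. Origin on the stud axis at its underside, z up. Washer and hub, 27 mm across, up to 9 mm above that; wing bar 48 mm long along its own x, 12 mm thick along y, 9 to 30 mm above the underside; yellow dot at +x. Underside starts about 110.4 mm above the shelf.
- stud_d_head (a point): Hidden end of the head of knob_d's stud, 25 mm off the stud's axis inside the chamber wall; it must stay put: forced with over 0.36 N m the stud spins. Clockwise from above tightens and lowers the knob 6 mm a turn at 0.1 to 0.17 N m. The firm stop, cover home, comes after 2.3 to 3.3 rad plus the give of the plastic wing (1 rad per 0.8 N m; it springs back when let go): to be felt.
- teal_bottle: Closed teal plastic bottle, 74 mm across, 235 mm tall; origin at its underside. A bystander.
- white_bottle: Closed white plastic bottle with a blue cap, 80 mm across, 200 mm tall; origin at its underside. A bystander.
- lilac_bottle: Closed lilac plastic bottle, 68 mm across, 215 mm tall; origin at its underside. A bystander.
- lime_bottle: Closed lime plastic bottle, 72 mm across, 190 mm tall; origin at its underside. A bystander.
- wringer_clip: Steel bucket wringer clip, 115 x 36 x 25 mm, lying flat; origin at its underside. A bystander.
- mini_fan: White mini fan with a toggle switch on its 85 mm square base, 174 mm tall; origin at its underside. A bystander.
- dish_brush: Wooden-handled dish brush, 232 x 46 x 35 mm, lying along its own x, bristles down at +x; origin at its underside. A bystander.

How it is judged (in metres and radians):
On the way:
1. one diagonal pair of knobs is run down (underside within 0.8 mm of its firm height) while the other two are still up (over 1.8 mm above it) (((z of each of knob_a, knob_b in the frame of pump below 0.1085 m and z of each of knob_c, knob_d in the frame of pump above 0.1095 m) or (z of each of knob_c, knob_d in the frame of pump below 0.1085 m and z of each of knob_a, knob_b in the frame of pump above 0.1095 m))), for 0.1 s.
At the end, for the whole second after the job is handed in: All four knobs are run down firm (each within 0.2 mm, some 12 degrees, of its firm stop, underside 107.7 mm above the pump's foot) and bear on the cover with over 2 N; the cover's centre is within 0.6 mm of the rim and level within 0.006 rad (z of each of knob_a, knob_b, knob_c, knob_d in the frame of pump below 0.1079 m and contact force between each of knob_a, knob_b, knob_c, knob_d and cover above 2 N and z of cover in the frame of pump below 0.1006 m and angle between cover's own z axis and vertical below 0.006 rad); the robot touches nothing.
It fails at once if a knob is forced past firm so that its stud spins (its head moves by more than 2 mm) (distance of any of stud_a_head, stud_b_head, stud_c_head, stud_d_head from where it was at the start of the episode above 0.002 m).
It fails at once if the robot leans on the cover with more than 20 N (contact force between any of the arm, the fingers and cover above 20 N).
It fails at once if a bystander (bottle, clip, fan, brush) is shifted by more than 25 mm or tipped by more than 0.3 rad (distance of any of teal_bottle, white_bottle, lilac_bottle, lime_bottle, wringer_clip, mini_fan, dish_brush from where it was at the start of the episode above 0.025 m or angle between any of teal_bottle, white_bottle, lilac_bottle, lime_bottle, wringer_clip, mini_fan, dish_brush's own z axis and vertical above 0.3 rad).
It also fails if it takes over 72 s, if anything falls off the work surface, if the arm or the gripper's body presses on something with over 40 N, if the wrist force passes 120 N, or if a joint passes its speed limit or range.

### The arm

A 7-joint arm with a two-finger parallel gripper is mounted at the origin on the work surface. World frame = base frame: x ahead of the robot, y to its left, z up, the work surface at z = 0. Lengths are in m, angles in degrees, forces in N, time in s.
With the tool pointing down it reaches from about 0.425 to 0.875 m from the base axis. Payload 4.7 kg.
Tool frame: the origin (TCP) lies between the finger pads; the fingertips stand 19 mm ahead of it and the grasp point (between the pads) is the TCP; x points along the fingers, z is the direction in which the jaws open and shut, and the axes are right-handed (so a half turn about x gives the same grasp; the last joint's range is limited). The gripper opens to 87 mm and grips with 3 to 60 N. Pads are 19 mm wide; open, the fingers measure 117 mm over their backs; the gripper's body (75 mm by 190 mm) begins 51 mm behind the grasp point.
Start: joints at [-74.708, 18.392, -4.016, 83.108, 1.295, 78.541, -3.26], TCP at [0.163, 0.629, 0.242] pointing down, gripper open.
Joint ranges: [-163.93, 163.93], [-17.29, 119.83], [-79.2, 71.16], [3.27, 140.29], [-89.18, 269.18], [5.43, 117.66], [-154.24, 154.24]. Speed limits (degrees/s): [147.25, 147.25, 180, 180, 180, 180, 180].

### API

Orientations are given as [roll, pitch, yaw] about the fixed x, y, z axes, in that order (R = Rz(yaw) Ry(pitch) Rx(roll)).
In Python, from cell import monitor, read_camera, camera_model, env, regions_of gives the robot as it stands. The module is installed in compiled form; this text tells all that it offers.
- The arm moves only by the tool step_arm, never from a script. Its argument "deltas" is a list of rows, each a list of 5 numbers: the gripper's target within -1 to 1 (fully open at 1, half-way at 0, shut at -1), then the shift along the tool's x, y, z in m, then the turn about the tool's x in degrees. A call has 1 to 12 rows; each row is the pose to reach, as a shift and turn from the pose commanded when the call began, along the tool's axes at that moment; what a row does not reach only later rows make up. A row lasts 1/8 s, in which the tool goes at most 62.5 mm and 10.7 degrees, less where a joint would pass 70% of its speed; a pose out of reach is approached as far as the arm can. A call with a gripper value outside its range is refused whole. The fingers move at their own pace and stop on an object; "newtons" is the grip in N (left out, the last holds). Time passes only in rows, so rows that repeat a pose let the fingers close. It gives the time, the measured TCP pose, the force and the opening at its end, in the units of the state.
- monitor.get_obs(): the state, without advancing time (a new reading comes with each control period).
- read_camera(name): name is "scene" or "top"; returns (picture, depth): 480x640x3 uint8, red, green, blue; 480x640 float32, m along the optical axis (not along the pixel's ray), 0 where there is no reading.
- camera_model(name): a dict with "fx", "fy", "cx", "cy" (pixels), "xyz" and "attitude" of the camera in the world. Camera axes: x right, y down, z forward; pixel columns grow to the right and rows downward; lengths in m; the calibration is good to about 2 mm. A picture is of the moment at which its call begins. camera_model takes no time and is no camera call.
- env.sign_off(): hands the job in, once; it reports no verdict.
Trained networks look in the newest picture that a camera, given by its name, has taken for a name from the list of things; names that differ only in an ending like _2 or _b are one class to them, and where a whole thing is asked for, a point or a joint stands for the part that bears it (a point fixed in the world has none). Each returns a list of dicts, best first, with "p" (0 to 1); they miss things now and then, are a little off and sometimes report something else, mostly with a low value. They report only what shows in the picture. A call takes as long as a camera call.
- regions_of(camera, thing): "pixels" (480x640 bool, what is visible of it) and "pixel" ([column, row] in pixels, amid what is visible of it).
The state is a dict: "time_s": time; "qpos": joint angles; "joint_velocities": joint speeds; "effort": joint torques, N m; "tool_pos": TCP position; "tool_rot": TCP orientation; "force": force on the tool from outside, world axes, zero at the start; "wrist_torque": the same for the moment, N m; "grip_width": finger opening in m.
Only numpy, scipy, OpenCV 4.12 (cv2) and the standard library are available. Lean on these libraries where they do the work, as an engineer would, in place of code of your own. Each camera call takes 0.05 s, during which the arm holds its last target. There are 200 camera calls.

## Working session

There is one attempt and no reset: what is moved stays moved. The work goes in short steps, Python scripts to look and compute and a tool call to move; the robot and the scene stay as the last step left them, time stands still between calls to the robot, and variables do not carry over. Pictures are saved under pics/ and viewed, about 8 in all and at most 12, crops included, and the job is handed in when it is done.

Besides the shell and the picture viewer there is one more tool, called after "Request:" in YAML: its name, and indented under it one key for each argument. step_arm: Moves the arm, as the interface text tells. Its arguments: {"type":"object","properties":{"deltas":{"type":"array"},"newtons":{"type":"number"}},"required":["deltas"]}

```bash
mkdir -p pics; cat > h.py <<'E'
import numpy as np, cv2
from cell import monitor, read_camera, camera_model, env, regions_of
from scipy.spatial.transform import Rotation as R
def cam(n):
    m=camera_model(n); return m
def pts(n,depth,mask):
    m=camera_model(n); v,u=np.nonzero(mask&(depth>0)); d=depth[v,u]
    p=np.c_[(u-m['cx'])/m['fx']*d,(v-m['cy'])/m['fy']*d,d]
    a=np.array(m['attitude'])
    Rm=a if a.shape==(3,3) else R.from_euler('xyz',a,degrees=True).as_matrix()
    return p@Rm.T+np.array(m['xyz']),u,v
E
python3 - <<'E'
from h import *
for n in ('scene','top'):
    im,d=read_camera(n); print(n,camera_model(n))
    cv2.imwrite(f'pics/{n}0.png',im[:,:,::-1]); np.save(f'{n}d.npy',d)
    for t in ('pump','cover','knob_a'):
        for r in regions_of(n,t):
            P,u,v=pts(n,d,r['pixels']); print(n,t,round(r['p'],2),r['pixel'],len(P),np.round(np.median(P,0),4) if len(P) else '',np.round(P.max(0),3),np.round(P.min(0),3))
print(monitor.get_obs())
E
```

```text
scene {'fx': 438.47888410856285, 'fy': 438.47888410856285, 'cx': 323.9498991147805, 'cy': 233.7731723353705, 'xyz': array([0.84975113, 0.37213292, 0.8361615 ]), 'attitude': array([-146.13386631,    0.60797674,  138.39278189])}
scene pump 0.82 [286.8, 290.0] 13745 [0.643  0.035  0.1062] [0.829 0.196 0.144] [ 0.439 -0.148 -0.002]
scene cover 0.59 [324.3, 257.0] 3161 [0.5667 0.0393 0.11  ] [0.641 0.111 0.141] [ 0.442 -0.081 -0.002]
scene knob_a 0.8 [330.4, 222.1] 250 [0.5126 0.0015 0.1346] [0.522 0.022 0.143] [ 0.457 -0.08   0.001]
scene knob_a 0.7 [198.6, 132.2] 2051 [ 0.554  -0.4146  0.1096] [ 0.585 -0.396  0.204] [ 0.508 -0.469 -0.003]
scene knob_a 0.6 [287.7, 240.4] 316 [ 0.6039 -0.0174  0.1336] [ 0.625 -0.008  0.144] [ 0.529 -0.115 -0.004]
scene knob_a 0.57 [356.1, 257.5] 201 [0.5315 0.0969 0.1376] [0.552 0.105 0.143] [0.509 0.087 0.113]
top {'fx': 444.43902433330265, 'fy': 444.43902433330265, 'cx': 324.8870925774793, 'cy': 247.48550166642772, 'xyz': array([0.31927777, 0.00425272, 1.13505448]), 'attitude': array([-1.68096173e+02, -1.24725717e-01, -9.28251871e+01])}
top pump 0.82 [3
[... 692 characters left out ...]
.06  0.001]
{'time_s': 0.4, 'qpos': array([-74.70889222,  18.40022871,  -4.01564113,  83.11605521,
         1.29621956,  78.5423426 ,  -3.25877612]), 'joint_velocities': array([-0.01628989, -0.15354134, -0.03799953, -0.0926011 ,  0.08998117,
        0.073656  , -0.01585799]), 'effort': array([-1.04244436e-04, -4.90452611e+01, -4.02374156e-01, -3.12293422e+01,
       -6.36854488e-02,  3.62725358e-02,  6.89210583e-05]), 'tool_pos': array([0.16259023, 0.62927729, 0.24141765]), 'tool_rot': array([-161.53553585,   89.98586106,  -86.01662828]), 'force': array([ 0.47789193,  0.11531297, -0.38212945]), 'wrist_torque': array([ 0.00409426, -0.02284908, -0.00214295]), 'grip_width': 0.08659399141263233}
```

```bash
python3 - <<'E'
from h import *
im=cv2.imread('pics/top0.png'); d=np.load('topd.npy')
sc=cv2.imread('pics/scene0.png'); ds=np.load('scened.npy')
cr=cv2.resize(im[170:300,230:390],(800,650),interpolation=cv2.INTER_CUBIC)[:600]
cv2.imwrite('pics/topcrop.png',cr); 
for nm,D,I in (('top',d,im),('scene',ds,sc)):
  P,u,v=pts(nm,D,np.ones_like(D,bool))
  for k,c in dict(a=(.525,.094),b=(.602,-.02),c=(.62,.0755),d=(.506,0)).items():
    m=(np.hypot(P[:,0]-c[0],P[:,1]-c[1])<.03)&(P[:,2]>.128)&(P[:,2]<.15)&(I[v,u].max(1)<255)
    Q=P[m]; r=cv2.minAreaRect((Q[:,:2]*1000).astype(np.float32))
    print(nm,k,m.sum(),np.round(r[0],1),np.round(r[1],1),round(r[2],1),'z',np.round(np.percentile(Q[:,2],[50,90]),4), 'pca',np.round(np.degrees(np.arctan2(*np.linalg.svd(Q[:,:2]-Q[:,:2].mean(0))[2][0][::-1])),1) if len(Q)<4000 else '')
  # cover plane
  m=(np.hypot(P[:,0]-.5635,P[:,1]-.037)<.045)&(P[:,2]>.1)&(P[:,2]<.12)
  print('coverz',np.median(P[m][:,2]))
E
```

```text
top a 112 [526.1  93.8] [47.4 13.7] 15.8 z [0.1395 0.1421] pca -167.7
top b 111 [600.3 -19.7] [13.4 46.4] 68.1 z [0.1395 0.1423] pca 157.7
top c 109 [620.5  73.6] [47.1 13.4] 25.9 z [0.1391 0.1422] pca -154.0
top d 121 [ 5.058e+02 -5.000e-01] [45.7 12.8] 88.0 z [0.1393 0.1424] pca -93.8
coverz 0.11097001060132561
scene a 177 [528.6  93.1] [48.2 13.5] 11.8 z [0.139  0.1411] pca 12.3
scene b 201 [603.  -20.5] [14.3 47. ] 69.4 z [0.1385 0.1407] pca -22.0
scene c 184 [622.   73.7] [47.6 13.4] 24.4 z [0.139  0.1409] pca 25.8
scene d 165 [509.6  -1.1] [47.3 12.8] 83.2 z [0.1385 0.141 ] pca 85.9
coverz 0.11045905341045026
```

View pics/scene0.png

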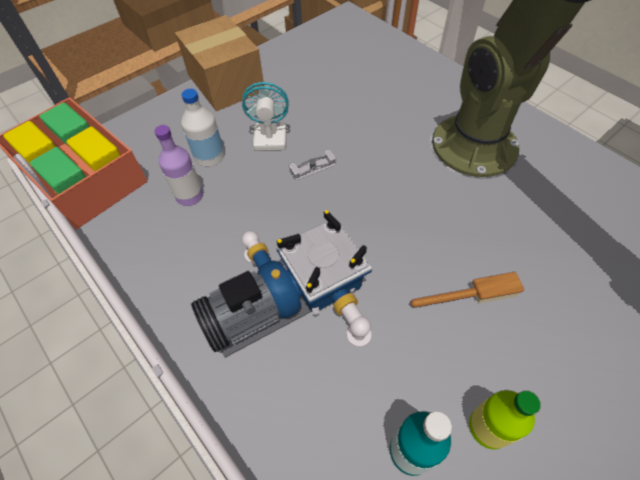

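View pics/topcrop.png

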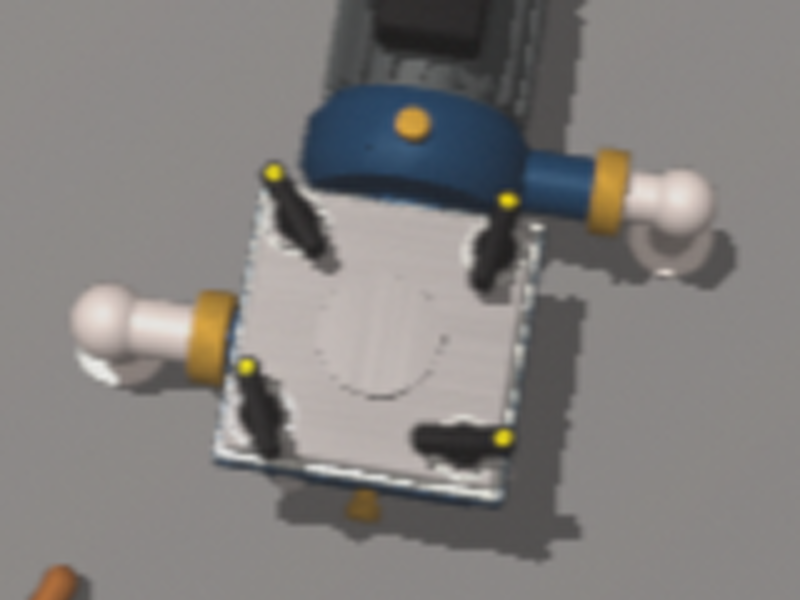

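View pics/top0.png

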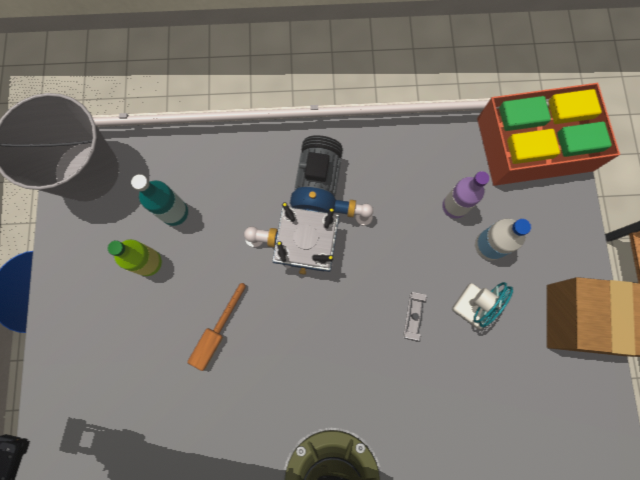

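```bash
cat >> h.py <<'E'
K=dict(a=(.5273,.0934,13),b=(.6017,-.0202,-22),c=(.6213,.0738,25.5),d=(.5077,-.0006,-94))
def go(x,y,z,jaw=None,off=0):
    """delta in tool axes; jaw = world azimuth of tool z wanted"""
    o=monitor.get_obs(); M=R.from_euler('xyz',o['tool_rot'],degrees=True).as_matrix()
    az=np.degrees(np.arctan2(M[1,2],M[0,2])); 
    d=M.T@(np.array([x,y,z])-o['tool_pos'])
    print('pos',np.round(o['tool_pos'],4),'toolx',np.round(M[:,0],3),'jaw az',round(az,2),'q',np.round(o['qpos'],1),'F',np.round(o['force'],2),'T',np.round(o['wrist_torque'],3),'w',round(o['grip_width'],4),'t',o['time_s'])
    print('delta',np.round(d,4),'turn', None if jaw is None else round((az-jaw+180)%360-180,1))
E
python3 - <<'E'
from h import *
for k,(x,y,w) in K.items(): print(k); go(x,y,.2,w+90); 
d=np.load('topd.npy'); P,u,v=pts('top',d,np.ones_like(d,bool))
c=np.array([.5645,.0366]); a=np.radians(-11.8); L=(P[:,:2]-c)@np.array([[np.cos(a),-np.sin(a)],[np.sin(a),np.cos(a)]])
for x in range(55,110,5):
    for_=[]
    for y in (-70,-60,-50,-40,-30,-20,0,20,30,40,50,60,70):
        m=(abs(L[:,0]*1e3-x)<3)&(abs(L[:,1]*1e3-y)<5); for_.append(int(P[m,2].max()*1e3) if m.any() else -1)
    print(x,for_)
E
```

```text
a
pos [0.1626 0.6293 0.2414] toolx [ 0. -0. -1.] jaw az 75.52 q [-74.7  18.4  -4.   83.1   1.3  78.5  -3.3] F [ 0.48  0.12 -0.38] T [ 0.004 -0.023 -0.002] w 0.0866 t 0.4
delta [ 0.0416 -0.4871 -0.4276] turn -27.5
b
pos [0.1626 0.6293 0.2414] toolx [ 0. -0. -1.] jaw az 75.52 q [-74.7  18.4  -4.   83.1   1.3  78.5  -3.3] F [ 0.48  0.12 -0.38] T [ 0.004 -0.023 -0.002] w 0.0866 t 0.4
delta [ 0.0416 -0.5876 -0.519 ] turn 7.5
c
pos [0.1626 0.6293 0.2414] toolx [ 0. -0. -1.] jaw az 75.52 q [-74.7  18.4  -4.   83.1   1.3  78.5  -3.3] F [ 0.48  0.12 -0.38] T [ 0.004 -0.023 -0.002] w 0.0866 t 0.4
delta [ 0.0416 -0.583  -0.4231] turn -40.0
d
pos [0.1626 0.6293 0.2414] toolx [ 0. -0. -1.] jaw az 75.52 q [-74.7  18.4  -4.   83.1   1.3  78.5  -3.3] F [ 0.48  0.12 -0.38] T [ 0.004 -0.023 -0.002] w 0.0866 t 0.4
delta [ 0.0416 -0.4916 -0.5236] turn 79.5
55 [104, 137, 142, 138, 112, 113, 112, 111, 113, 119, 142, 143, 103]
60 [104, 114, 145, 137, 114, 110, 112, 112, 111, 112, 140, 142, 101]
65 [103, 138, 145, 106, 109, 108, 110, 110, 109, 107, 138, 142, 102]
70 [2, 137, 141, 99, -1, 99, 86, -1, -1, -1, -1, 137, -1]
75 [0, -1, -1, 98, 107, 106, 116, 110, 103, 97, 72, -1, -1]
80 [3, -1, -1, 102, 107, 113, 116, 114, 110, 100, 86, -1, -1]
85 [75, 73, 94, 106, 116, 117, 120, 118, 112, 104, 97, -1, -1]
90 [76, 78, 97, 108, 116, 119, 126, 120, 114, 110, 102, 60, -1]
95 [81, 82, 97, 107, 113, 120, 130, 118, 115, 110, 98, 78, -1]
100 [81, 81, 97, 109, 114, 118, 133, 119, 115, 110, 99, 78, 1]
105 [82, 78, 97, 107, 112, 118, 129, 119, 116, 111, 100, -1, 2]
```

Request:
step_arm:
  deltas:
    - [-0.17,-0.01,-0.05,-0.044,-3]
    - [-0.17,-0.02,-0.1,-0.088,-6]
    - [-0.17,-0.02,-0.487,-0.428,-27.5]
    - [-0.17,-0.02,-0.487,-0.428,-27.5]
    - [-0.17,-0.02,-0.487,-0.428,-27.5]
    - [-0.17,-0.02,-0.487,-0.428,-27.5]
    - [-0.17,0,-0.487,-0.428,-27.5]
    - [-0.17,0,-0.487,-0.428,-27.5]
    - [-0.17,0.02,-0.487,-0.428,-27.5]
    - [-0.17,0.04,-0.487,-0.428,-27.5]
    - [-0.17,0.042,-0.487,-0.428,-27.5]
    - [-0.17,0.042,-0.487,-0.428,-27.5]
  newtons: 30

```text
time_s: 1.9
tool_pos: [0.5274, 0.0893, 0.1983]
tool_rot: [127.1, 89.8, -130.3]
force: [0.1, -0.1, 0.3]
grip_width: 0.0361
```

```bash
python3 - <<'E'
from h import *
go(.5273,.0934,.139,103)
E
```

```text
pos [0.5274 0.0893 0.1983] toolx [-0.002 -0.002 -1.   ] jaw az 102.65 q [-35.7   5.9  24.9 103.6  -2.5  71.1  92.5] F [ 0.07 -0.06  0.27] T [ 0.119  0.006 -0.027] w 0.0361 t 1.9
delta [ 0.0592 -0.0009  0.0041] turn -0.4
```

Request:
step_arm:
  deltas:
    - [-0.17,0,0,0,0]
    - [-0.17,0.03,0,0,0]
    - [-0.17,0.03,0,0,0]

```text
time_s: 2.28
tool_pos: [0.5252, 0.0948, 0.1684]
tool_rot: [81.2, 89.8, -175.6]
force: [0.1, 0.4, 0.9]
grip_width: 0.0357
```

```bash
python3 - <<'E'
from h import *
go(.5273,.0934,.139,103)
im,d=read_camera('scene'); cv2.imwrite('pics/s1.png',cv2.resize(im[160:320,220:430,::-1],(788,600),interpolation=cv2.INTER_CUBIC))
E
```

```text
pos [0.5252 0.0948 0.1684] toolx [-0.003 -0.    -1.   ] jaw az 103.18 q [-35.7   7.3  24.5 105.8  -3.3  67.7  93.1] F [0.07 0.37 0.93] T [ 0.072  0.046 -0.03 ] w 0.0357 t 2.275
delta [ 0.0294 -0.0018 -0.0018] turn 0.2
```

View pics/s1.png

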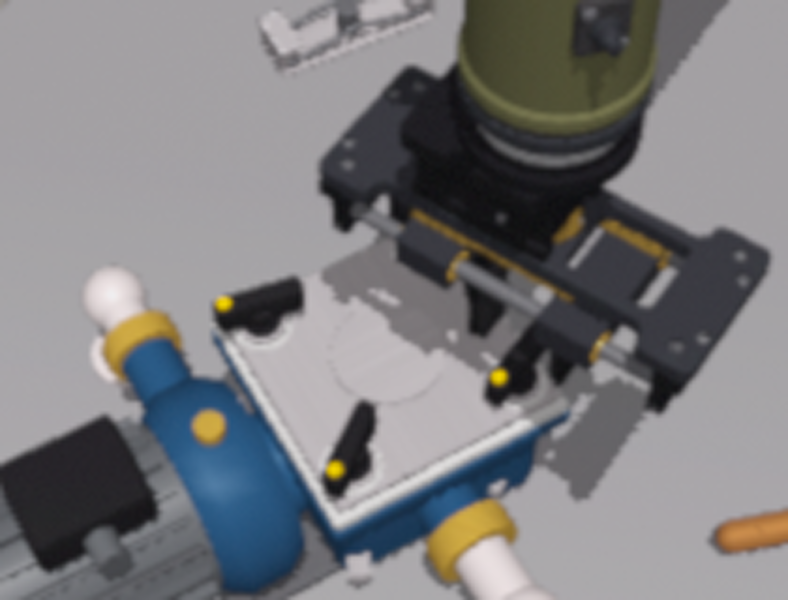

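Request:
step_arm:
  deltas:
    - [-0.17,0.015,-0.0015,-0.001,0]
    - [-0.17,0.029,-0.0015,-0.001,0]
    - [-0.17,0.029,-0.0015,-0.001,0]
    - [-0.17,0.029,-0.0015,-0.001,0]

```text
time_s: 2.82
tool_pos: [0.5289, 0.0924, 0.1406]
tool_rot: [-124.8, 90.0, -21.8]
force: [-0.1, 0.0, 0.0]
grip_width: 0.036
```

```bash
python3 - <<'E'
from h import *
go(.5273,.0934,.1395,103)
E
```

```text
pos [0.5289 0.0924 0.1406] toolx [ 0. -0. -1.] jaw az 103.01 q [-35.3   9.2  24.7 107.3  -4.2  64.4  93.9] F [-0.09  0.01  0.01] T [0.005 0.055 0.017] w 0.036 t 2.825
delta [0.0011 0.0014 0.0013] turn 0.0
```

Request:
step_arm:
  deltas:
    - [-0.5,0.001,0.001,0.001,0]
    - [-1,0.001,0.001,0.001,0]
    - [-1,0.001,0.001,0.001,0]
    - [-1,0.001,0.001,0.001,0]
    - [-1,0.001,0.001,0.001,0]
  newtons: 25

```text
time_s: 3.45
tool_pos: [0.528, 0.0924, 0.1398]
tool_rot: [-147.6, 89.9, -44.6]
force: [0.7, -2.4, 0.9]
grip_width: 0.012
```

```bash
python3 - <<'E'
from h import *
go(.5273,.0934,.1395,103)
E
```

```text
pos [0.528  0.0924 0.1398] toolx [ 0.001 -0.001 -1.   ] jaw az 102.97 q [-35.3   9.1  24.7 107.5  -4.1  64.2  93.8] F [ 0.74 -2.45  0.86] T [-0.683 -0.147 -0.03 ] w 0.012 t 3.45
delta [0.0003 0.0004 0.0012] turn -0.0
```

Request:
step_arm:
  deltas:
    - [-1,0.0001,0,-0.001,6]
    - [-1,0.0003,0,-0.001,16]
    - [-1,0.0004,0,-0.001,26]
    - [-1,0.0006,0,-0.001,36]
    - [-1,0.0007,0,-0.001,40]

```text
time_s: 4.08
tool_pos: [0.5279, 0.0914, 0.1393]
tool_rot: [-142.2, 89.9, -79.4]
force: [-1.5, -3.6, 3.2]
grip_width: 0.0115
```

```bash
python3 - <<'E'
from h import *
go(.5273,.0934,.1395,63)
E
```

```text
pos [0.5279 0.0914 0.1393] toolx [ 0.    -0.001 -1.   ] jaw az 62.82 q [-38.5   9.3  28.2 107.6  -4.8  64.2  54.4] F [-1.51 -3.58  3.19] T [-0.806  0.15   0.103] w 0.0115 t 4.075
delta [-0.0002  0.0015  0.0015] turn -0.2
```

Request:
step_arm:
  deltas:
    - [-1,0.0001,0,0,8]
    - [-1,0.0003,0,0,18]
    - [-1,0.0004,0,0,28]
    - [-1,0.0006,0,0,38]
    - [-1,0.0008,0,0,48]
    - [-1,0.001,0,0,58]
    - [-1,0.0011,0,0,68]
    - [-1,0.0013,0,0,78]
    - [-1,0.0014,0,0,85]
    - [-1,0.0014,0,0,85]

```text
time_s: 5.32
tool_pos: [0.5264, 0.0907, 0.1378]
tool_rot: [-132.2, 89.8, -154.3]
force: [-4.6, -5.1, 7.0]
grip_width: 0.0118
```

```bash
python3 - <<'E'
from h import *
go(.5273,.0934,.1395,-22)
E
```

```text
pos [0.5264 0.0907 0.1378] toolx [-0.004 -0.002 -1.   ] jaw az -22.07 q [-45.7   9.9  36.4 108.   -6.4  64.4 -29. ] F [-4.64 -5.1   7.03] T [-1.273  1.287  0.091] w 0.0118 t 5.325
delta [-0.0017  0.0029 -0.0002] turn -0.1
```

Request:
step_arm:
  deltas:
    - [-1,0,-0.0007,-0.0003,3]
    - [-1,0,-0.0015,-0.0006,6]
    - [-1,0,-0.0015,-0.0006,10]
    - [-1,0,-0.0015,-0.0006,10]

```text
time_s: 5.82
tool_pos: [0.526, 0.0907, 0.1377]
tool_rot: [-132.8, 89.9, -164.7]
force: [-3.8, -3.7, 6.0]
grip_width: 0.012
```

```bash
python3 - <<'E'
from h import *
go(.5273,.0934,.1395,-22)
E
```

```text
pos [0.526  0.0907 0.1377] toolx [-0.002 -0.    -1.   ] jaw az -31.94 q [-46.7   9.9  37.5 108.2  -6.6  64.2 -38.7] F [-3.82 -3.67  5.97] T [-0.834  0.85   0.16 ] w 0.012 t 5.825
delta [-0.0018  0.003  -0.0004] turn -9.9
```

Request:
step_arm:
  deltas:
    - [-1,0,0,0,2.5]
    - [-1,0,0,0,5]
    - [-1,0,0,0,5]
    - [-1,0,0,0,5]

```text
time_s: 6.32
tool_pos: [0.5259, 0.0908, 0.1376]
tool_rot: [-131.9, 89.9, -168.8]
force: [-2.9, -2.7, 5.2]
grip_width: 0.012
```

```bash
cat > t.py <<'E'
from h import *
T=[]
for i in range(3):
    o=monitor.get_obs(); T.append(o['wrist_torque'][2])
go(.5273,.0934,.1395)
E
python3 t.py
```

```text
pos [0.5259 0.0908 0.1376] toolx [-0.002 -0.    -1.   ] jaw az -36.89 q [-47.1   9.9  38.  108.2  -6.8  64.2 -43.5] F [-2.94 -2.68  5.23] T [-0.752  0.93   0.116] w 0.012 t 6.325
delta [-0.0019  0.0029 -0.0005] turn None
```

Request:
step_arm:
  deltas:
    - [-1,0,0,0,4]
    - [-1,0,0,0,8]
    - [-1,0,0,0,8]
    - [-1,0,0,0,8]

```text
time_s: 6.82
tool_pos: [0.5258, 0.0909, 0.1375]
tool_rot: [-128.0, 89.9, -172.9]
force: [-4.2, -3.4, 6.0]
grip_width: 0.0118
```

```bash
python3 t.py
```

```text
pos [0.5258 0.0909 0.1375] toolx [-0.002 -0.    -1.   ] jaw az -44.86 q [-47.9  10.   38.8 108.2  -7.   64.2 -51.3] F [-4.23 -3.37  6.04] T [-0.872  0.983  0.15 ] w 0.0118 t 6.825
delta [-0.002   0.0028 -0.0007] turn None
```

Request:
step_arm:
  deltas:
    - [-1,0.0001,0,0,4]
    - [-1,0.0001,0,0,7]
    - [-1,0.0001,0,0,7]
    - [-1,0.0001,0,0,7]

```text
time_s: 7.32
tool_pos: [0.5257, 0.091, 0.1374]
tool_rot: [-123.6, 89.9, -175.4]
force: [-3.5, -2.3, 5.4]
grip_width: 0.0117
```

```bash
python3 t.py
```

```text
pos [0.5257 0.091  0.1374] toolx [-0.002 -0.    -1.   ] jaw az -51.85 q [-48.6  10.1  39.6 108.3  -7.1  64.2 -58.1] F [-3.48 -2.27  5.42] T [-0.704  1.118  0.109] w 0.0117 t 7.325
delta [-0.0021  0.0028 -0.0009] turn None
```

Request:
step_arm:
  deltas:
    - [-1,0.0001,0,0,4]
    - [-1,0.0001,0,0,8]
    - [-1,0.0001,0,0,8]
    - [-1,0.0001,0,0,8]

```text
time_s: 7.82
tool_pos: [0.5256, 0.0912, 0.1373]
tool_rot: [-120.9, 89.8, 179.3]
force: [-5.0, -2.9, 6.4]
grip_width: 0.0116
```

```bash
python3 t.py
```

```text
pos [0.5256 0.0912 0.1373] toolx [-0.003  0.    -1.   ] jaw az -59.84 q [-49.3  10.2  40.5 108.3  -7.4  64.2 -66. ] F [-5.04 -2.92  6.44] T [-0.672  1.123  0.109] w 0.0116 t 7.825
delta [-0.0022  0.0026 -0.0011] turn None
```

Request:
step_arm:
  deltas:
    - [-1,0.0001,0,0,4]
    - [-1,0.0001,0,0,8]
    - [-1,0.0001,0,0,8]
    - [-1,0.0001,0,0,8]

```text
time_s: 8.32
tool_pos: [0.5255, 0.0913, 0.1373]
tool_rot: [-115.7, 89.8, 176.5]
force: [-5.2, -1.9, 6.0]
grip_width: 0.012
```

```bash
python3 t.py
```

```text
pos [0.5255 0.0913 0.1373] toolx [-0.003  0.    -1.   ] jaw az -67.82 q [-50.1  10.3  41.4 108.3  -7.6  64.3 -73.7] F [-5.23 -1.94  6.05] T [-0.671  1.301  0.213] w 0.012 t 8.325
delta [-0.0022  0.0024 -0.0013] turn None
```

Request:
step_arm:
  deltas:
    - [-1,0,0,0,2]
    - [-1,0,0,0,4]
    - [-1,0,0,0,4]
    - [-1,0,0,0,4]

```text
time_s: 8.82
tool_pos: [0.5255, 0.0914, 0.1373]
tool_rot: [-112.7, 89.8, 175.5]
force: [-5.8, -1.7, 6.7]
grip_width: 0.012
```

```bash
python3 t.py
```

```text
pos [0.5255 0.0914 0.1373] toolx [-0.003  0.    -1.   ] jaw az -71.8 q [-50.5  10.4  41.8 108.3  -7.7  64.3 -77.6] F [-5.83 -1.73  6.66] T [-0.567  1.289  0.318] w 0.012 t 8.825
delta [-0.0022  0.0024 -0.0013] turn None
```

Request:
step_arm:
  deltas:
    - [-1,0,0,0,-7]
    - [-1,0,0,0,-14]
    - [-1,0,0,0,-14]
    - [-0.17,0,0,0,-14]
    - [-0.17,0,0,0,-14]
    - [-0.17,0,0,0,-14]
    - [-0.17,-0.05,0,0,-14]
    - [-0.17,-0.05,0,0,-14]
    - [-0.17,-0.05,0,0,-14]

```text
time_s: 9.95
tool_pos: [0.5266, 0.0914, 0.187]
tool_rot: [134.1, 90.0, 76.1]
force: [1.2, 0.8, -0.7]
grip_width: 0.0363
```

```bash
python3 - <<'E'
from h import *
go(.6002,-.0217,.185,68)
E
```

```text
pos [0.5266 0.0914 0.187 ] toolx [ 0.     0.001 -1.   ] jaw az -57.96 q [-50.3   7.   40.6 105.1  -4.9  69.7 -66.1] F [ 1.23  0.76 -0.73] T [-0.069  0.104  0.018] w 0.0363 t 9.95
delta [0.0019 0.0024 0.1349] turn -126.0
```

Request:
step_arm:
  deltas:
    - [-0.17,0,0.002,0.03,-10]
    - [-0.17,0,0.002,0.07,-20]
    - [-0.17,0,0.0024,0.11,-30]
    - [-0.17,0,0.0024,0.135,-40]
    - [-0.17,0,0.0024,0.135,-50]
    - [-0.17,0,0.0024,0.135,-60]
    - [-0.17,0,0.0024,0.135,-70]
    - [-0.17,0,0.0024,0.135,-80]
    - [-0.17,0,0.0024,0.135,-90]
    - [-0.17,0,0.0024,0.135,-100]
    - [-0.17,0,0.0024,0.135,-110]
    - [-0.17,0,0.0024,0.135,-120]

```text
time_s: 11.45
tool_pos: [0.5994, -0.0219, 0.1854]
tool_rot: [119.9, 89.8, -177.7]
force: [-0.4, 0.1, -0.4]
grip_width: 0.0361
```

Request:
step_arm:
  deltas:
    - [-0.17,0,0,0,-6]
    - [-0.17,0.015,0,0,-6]
    - [-0.17,0.015,0,0,-6]
    - [-0.17,0.015,0,0,-6]

```text
time_s: 11.95
tool_pos: [0.6, -0.022, 0.1714]
tool_rot: [119.2, 89.9, -172.8]
force: [0.0, -0.2, 0.1]
grip_width: 0.0362
```

```bash
python3 - <<'E'
from h import *
go(.6002,-.0217,.1395,68)
n='scene'
im,d=read_camera(n)
P,u,v=pts(n,d,np.ones_like(d,bool))
for k,(x,y,w) in K.items():
    m=(np.hypot(P[:,0]-x,P[:,1]-y)<.028)&(P[:,2]>.128)&(P[:,2]<.143); Q=P[m]
    if len(Q)>10: r=cv2.minAreaRect((Q[:,:2]*1000).astype(np.float32)); print(k,len(Q),np.round(r[0],1),np.round(r[1],1),round(r[2],1),np.percentile(Q[:,2],90))
cv2.imwrite('pics/s2.png',cv2.resize(im[160:320,220:430,::-1],(788,600),interpolation=cv2.INTER_CUBIC))
E
```

```text
pos [ 0.6    -0.022   0.1714] toolx [-0.001 -0.    -1.   ] jaw az 67.96 q [-24.   15.8  28.   96.6  -7.8  69.6  73.8] F [ 0.04 -0.2   0.09] T [-0.002  0.018 -0.022] w 0.0362 t 11.95
delta [ 0.0319 -0.0001  0.0004] turn -0.0
a 153 [528.8  91.7] [48.7 13.7] 39.5 0.13851875744856562
c 186 [621.9  73.9] [47.4 13.8] 23.5 0.14095716961274818
d 165 [509.9  -0.8] [47.6 13.7] 88.2 0.14114362359051794
```

View pics/s2.png

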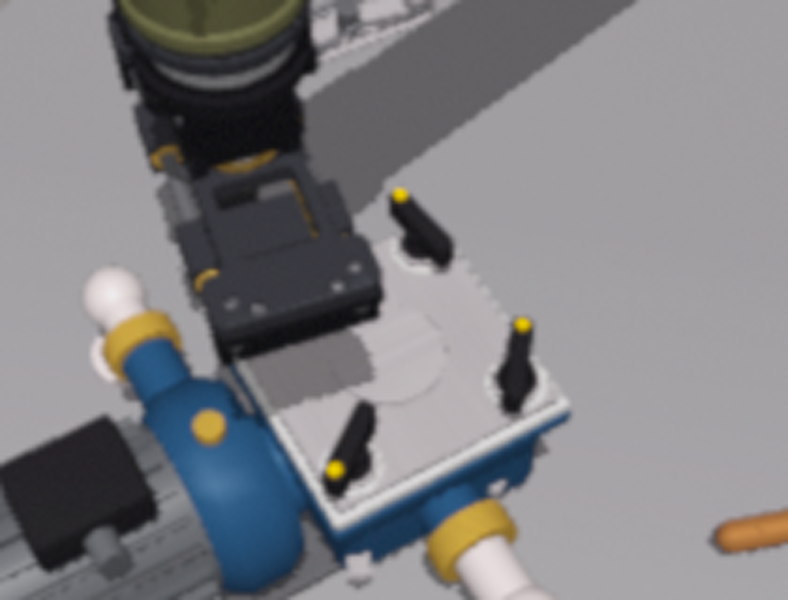

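Request:
step_arm:
  deltas:
    - [-0.17,0.0315,0,0,0]
    - [-0.17,0.0315,0,0,0]
    - [-0.5,0.0315,0,0,0]
    - [-1,0.0315,0,0,0]
    - [-1,0.0315,0,0,0]
    - [-1,0.0315,0,0,0]
    - [-1,0.0315,0,0,0]

```text
time_s: 12.88
tool_pos: [0.6009, -0.0217, 0.1415]
tool_rot: [-45.9, 89.9, 22.1]
force: [0.1, 1.6, 4.0]
grip_width: 0.0119
```

```bash
python3 t.py
```

```text
pos [ 0.6009 -0.0217  0.1415] toolx [ 0.002  0.001 -1.   ] jaw az 68.04 q [-23.7  17.4  27.7  98.5  -8.8  66.2  74.5] F [0.11 1.58 4.05] T [ 0.253 -0.01  -0.025] w 0.0119 t 12.875
delta [0.002  0.1113 0.0792] turn None
```

Request:
step_arm:
  deltas:
    - [-1,0,0,0.0006,6]
    - [-1,0,0,0.0006,16]
    - [-1,0,0,0.0006,26]
    - [-1,0,0,0.0006,36]
    - [-1,0,0,0.0006,46]
    - [-1,0,0,0.0006,56]
    - [-1,0,0,0.0006,66]
    - [-1,0,0,0.0006,76]
    - [-1,0.0001,0,0.0006,86]
    - [-1,0.0003,0,0.0006,96]
    - [-1,0.0004,0,0.0006,106]
    - [-1,0.0006,0,0.0006,115]

```text
time_s: 14.38
tool_pos: [0.601, -0.0217, 0.1399]
tool_rot: [21.9, 89.9, -25.4]
force: [2.2, 0.5, -1.5]
grip_width: 0.0117
```

```bash
python3 t.py
```

```text
pos [ 0.601  -0.0217  0.1399] toolx [ 0.001 -0.001 -1.   ] jaw az -47.26 q [-38.6  20.9  46.7  99.  -16.4  67.  -34.7] F [ 2.23  0.48 -1.49] T [-0.07  -0.387  0.152] w 0.0117 t 14.375
delta [ 0.0003  0.0239 -0.1346] turn None
```

Request:
step_arm:
  deltas:
    - [-1,0.0002,0,0,6]
    - [-1,0.0003,0,0,12]
    - [-1,0.0004,0,0,18]
    - [-1,0.0004,0,0,20]
    - [-1,0.0004,0,0,20]

```text
time_s: 15.0
tool_pos: [0.6011, -0.0216, 0.1397]
tool_rot: [42.9, 89.9, -24.0]
force: [3.9, -0.4, -2.6]
grip_width: 0.0119
```

```bash
python3 t.py
```

```text
pos [ 0.6011 -0.0216  0.1397] toolx [ 0.001 -0.001 -1.   ] jaw az -66.91 q [-41.4  22.1  50.5  99.1 -18.3  67.4 -52.8] F [ 3.9  -0.37 -2.65] T [-0.197 -0.662  0.138] w 0.0119 t 15.0
delta [-0.     -0.0227 -0.1347] turn None
```

Request:
step_arm:
  deltas:
    - [-1,0.0003,0,0,4]
    - [-1,0.0005,0,0,8]
    - [-1,0.0005,0,0,8]
    - [-1,0.0005,0,0,8]

```text
time_s: 15.5
tool_pos: [0.601, -0.0216, 0.1395]
tool_rot: [69.8, 89.9, -5.0]
force: [3.9, -0.9, 0.6]
grip_width: 0.0116
```

```bash
python3 t.py
```

```text
pos [ 0.601  -0.0216  0.1395] toolx [ 0.001 -0.    -1.   ] jaw az -74.89 q [-42.5  22.6  52.   99.2 -19.2  67.5 -60.1] F [ 3.93 -0.87  0.61] T [-0.172 -0.726  0.138] w 0.0116 t 15.5
delta [-1.000e-04 -4.120e-02 -1.303e-01] turn None
```

Request:
step_arm:
  deltas:
    - [-1,0.0001,0,0,4]
    - [-1,0.0001,0,0,8]
    - [-1,0.0001,0,0,8]
    - [-1,0.0001,0,0,8]

```text
time_s: 16.0
tool_pos: [0.601, -0.0216, 0.1394]
tool_rot: [77.7, 89.9, -5.1]
force: [5.3, -0.6, 0.4]
grip_width: 0.0118
```

```bash
python3 t.py
```

```text
pos [ 0.601  -0.0216  0.1394] toolx [ 0.001 -0.    -1.   ] jaw az -82.89 q [-43.6  23.2  53.7  99.2 -20.1  67.7 -67.3] F [ 5.31 -0.6   0.39] T [-0.243 -0.883  0.102] w 0.0118 t 16.0
delta [-0.0003 -0.0589 -0.1233] turn None
```

Request:
step_arm:
  deltas:
    - [-1,0.0001,0.0005,0,4]
    - [-1,0.0001,0.001,0,8]
    - [-1,0.0001,0.001,0,8]
    - [-1,0.0001,0.001,0,8]

```text
time_s: 16.5
tool_pos: [0.6012, -0.0217, 0.1391]
tool_rot: [-97.5, 90.0, 171.6]
force: [1.2, -0.6, 3.5]
grip_width: 0.012
```

```bash
python3 t.py
```

```text
pos [ 0.6012 -0.0217  0.1391] toolx [-0.001  0.    -1.   ] jaw az -90.91 q [-44.7  24.   55.3  99.1 -21.1  68.1 -74.5] F [ 1.2  -0.57  3.51] T [-0.315 -0.003  0.157] w 0.012 t 16.5
delta [-0.0003 -0.0757 -0.1139] turn None
```

Request:
step_arm:
  deltas:
    - [-1,0,0,0,4]
    - [-1,0,0,0,7]
    - [-1,0,0,0,7]
    - [-1,0,0,0,7]

```text
time_s: 17.0
tool_pos: [0.6012, -0.0217, 0.139]
tool_rot: [-75.5, 90.0, -173.4]
force: [-0.1, -1.1, 3.6]
grip_width: 0.012
```

```bash
python3 t.py
```

```text
pos [ 0.6012 -0.0217  0.139 ] toolx [-0.001 -0.    -1.   ] jaw az -97.92 q [-45.7  24.6  56.8  99.2 -22.   68.3 -80.9] F [-0.09 -1.09  3.62] T [-0.412  0.174  0.149] w 0.012 t 17.0
delta [-0.0005 -0.089  -0.1038] turn None
```

Request:
step_arm:
  deltas:
    - [-1,0,0,0,4]
    - [-1,0,0,0,7]
    - [-1,0,0,0,7]
    - [-1,0,0,0,7]

```text
time_s: 17.5
tool_pos: [0.6012, -0.0217, 0.1389]
tool_rot: [-62.4, 90.0, -167.4]
force: [0.4, -1.8, 3.5]
grip_width: 0.0118
```

```bash
python3 t.py
```

```text
pos [ 0.6012 -0.0217  0.1389] toolx [-0.001 -0.    -1.   ] jaw az -104.92 q [-46.6  25.3  58.3  99.2 -22.9  68.6 -87.1] F [ 0.36 -1.85  3.45] T [-0.501  0.206  0.113] w 0.0118 t 17.5
delta [-0.0005 -0.1011 -0.0921] turn None
```

Request:
step_arm:
  deltas:
    - [-1,0,0,0,4]
    - [-1,0,0,0,7]
    - [-1,0,0,0,7]
    - [-1,0,0,0,7]

```text
time_s: 18.0
tool_pos: [0.6012, -0.0216, 0.1389]
tool_rot: [-47.4, 90.0, -159.3]
force: [-0.4, -1.9, 4.4]
grip_width: 0.012
```

```bash
python3 t.py
```

```text
pos [ 0.6012 -0.0216  0.1389] toolx [-0.001 -0.    -1.   ] jaw az -111.92 q [-47.6  26.   59.8  99.2 -23.9  68.8 -93.4] F [-0.39 -1.92  4.38] T [-0.574  0.413  0.133] w 0.012 t 18.0
delta [-0.0006 -0.1115 -0.0791] turn None
```

Request:
step_arm:
  deltas:
    - [-1,0,0,0,4]
    - [-1,0,0,0,7]
    - [-1,0,0,0,7]
    - [-1,0,0,0,7]

```text
time_s: 18.5
tool_pos: [0.6012, -0.0217, 0.1389]
tool_rot: [-37.7, 90.0, -156.6]
force: [-2.2, -3.1, 3.7]
grip_width: 0.0116
```

```bash
python3 t.py
```

```text
pos [ 0.6012 -0.0217  0.1389] toolx [-0.001 -0.    -1.   ] jaw az -118.92 q [-48.5  26.7  61.3  99.2 -25.   69.1 -99.5] F [-2.24 -3.09  3.73] T [-0.687  0.44   0.236] w 0.0116 t 18.5
delta [-0.0006 -0.1204 -0.065 ] turn None
```

Request:
step_arm:
  deltas:
    - [-1,0,0,0,2]
    - [-1,0,0,0,3]
    - [-1,0,0,0,3]

```text
time_s: 18.88
tool_pos: [0.6013, -0.0216, 0.1389]
tool_rot: [-24.2, 90.0, -146.2]
force: [-1.8, -3.8, 3.1]
grip_width: 0.0116
```

```bash
python3 t.py
```

```text
pos [ 0.6013 -0.0216  0.1389] toolx [-0.001 -0.    -1.   ] jaw az -122.0 q [ -49.    27.1   62.    99.2  -25.4   69.3 -102.3] F [-1.79 -3.84  3.12] T [-0.846  0.632  0.282] w 0.0116 t 18.875
delta [-0.0006 -0.1237 -0.0584] turn None
```

Request:
step_arm:
  deltas:
    - [-1,0,0,0,-7]
    - [-1,0,0,0,-14]
    - [-1,0,0,0,-14]
    - [-0.17,0,0,0,-14]
    - [-0.17,0,0,0,-14]
    - [-0.17,0,0,0,-14]
    - [-0.17,-0.05,0,0,-14]
    - [-0.17,-0.05,0,0,-20]
    - [-0.17,-0.05,0,0,-30]
    - [-0.17,-0.05,0,0,-40]
    - [-0.17,-0.05,0,0,-50]
    - [-0.17,-0.05,0,0,-60]

```text
time_s: 20.38
tool_pos: [0.6015, -0.0206, 0.1888]
tool_rot: [157.5, 89.9, 95.8]
force: [1.0, 0.5, -0.3]
grip_width: 0.0361
```

```bash
python3 - <<'E'
from h import *
go(.6203,.072,.185,115)
E
```

```text
pos [ 0.6015 -0.0206  0.1888] toolx [-0.     0.001 -1.   ] jaw az -61.65 q [-42.4  19.3  51.4  95.9 -15.8  72.4 -49.4] F [ 0.99  0.46 -0.32] T [-0.078  0.063  0.026] w 0.0361 t 20.375
delta [ 0.0039  0.0605 -0.0725] turn -176.6
```

Request:
step_arm:
  deltas:
    - [-0.17,0,0.03,-0.03,-10]
    - [-0.17,0,0.06,-0.06,-20]
    - [-0.17,0,0.0605,-0.0725,-30]
    - [-0.17,0,0.0605,-0.0725,-40]
    - [-0.17,0,0.0605,-0.0725,-50]
    - [-0.17,0,0.0605,-0.0725,-60]
    - [-0.17,0,0.0605,-0.0725,-70]
    - [-0.17,0,0.0605,-0.0725,-80]
    - [-0.17,0,0.0605,-0.0725,-90]
    - [-0.17,0,0.0605,-0.0725,-100]
    - [-0.17,0,0.0605,-0.0725,-110]
    - [-0.17,0,0.0605,-0.0725,-120]

```text
time_s: 21.88
tool_pos: [0.6207, 0.0718, 0.1887]
tool_rot: [61.4, 89.9, 119.8]
force: [0.0, 0.2, -0.5]
grip_width: 0.0364
```

Request:
step_arm:
  deltas:
    - [-0.17,0,0,0,-10]
    - [-0.17,0,0,0,-20]
    - [-0.17,0,0,0,-30]
    - [-0.17,0,0,0,-40]
    - [-0.17,0,0,0,-50]
    - [-0.17,0.01,0,0,-56.5]
    - [-0.17,0.01,0,0,-56.5]
    - [-0.17,0.01,0,0,-56.5]

```text
time_s: 22.88
tool_pos: [0.6209, 0.0713, 0.1791]
tool_rot: [-19.2, 90.0, 95.2]
force: [-0.5, -0.3, 0.3]
grip_width: 0.0359
```

```bash
python3 - <<'E'
from h import *
go(.6203,.0720,.139,115)
for n in ('scene','top'):
  im,d=read_camera(n)
  P,u,v=pts(n,d,np.ones_like(d,bool))
  for k,(x,y,w) in K.items():
    m=(np.hypot(P[:,0]-x,P[:,1]-y)<.028)&(P[:,2]>.128)&(P[:,2]<.143); Q=P[m]
    if len(Q)>10: r=cv2.minAreaRect((Q[:,:2]*1000).astype(np.float32)); print(n,k,len(Q),np.round(r[0],1),np.round(r[1],1),round(r[2],1),np.percentile(Q[:,2],90))
E
```

```text
pos [0.6209 0.0713 0.1791] toolx [-0.  0. -1.] jaw az 114.41 q [-25.8  17.8  20.6  92.4  -6.6  71.  110.4] F [-0.5  -0.32  0.31] T [0.045 0.013 0.07 ] w 0.0359 t 22.875
delta [0.0401 0.0003 0.0008] turn -0.6
scene c 143 [626.   75.7] [38.3 13.7] 25.9 0.14076921981673846
scene d 79 [509.9  10.9] [24.8 11.9] 83.4 0.14094023052552745
top b 107 [600.2 -18.9] [13.8 46.3] 77.0 0.14011741742692052
top d 119 [ 5.056e+02 -5.000e-01] [45.9 12.9] 88.9 0.14136074206742238
```

Request:
step_arm:
  deltas:
    - [-0.17,0.02,0,0.0005,0]
    - [-0.17,0.04,0,0.0005,0]
    - [-0.17,0.04,0,0.0005,0]
    - [-0.17,0.04,0,0.0005,0]
    - [-0.6,0.04,0,0.0005,0]
    - [-1,0.04,0,0.0005,0]
    - [-1,0.04,0,0.0005,0]
    - [-1,0.04,0,0.0005,0]
    - [-1,0.04,0,0.0005,0]

```text
time_s: 24.1
tool_pos: [0.6208, 0.0722, 0.1394]
tool_rot: [-49.9, 89.9, 64.6]
force: [-1.5, 1.9, 2.6]
grip_width: 0.0115
```

```bash
python3 t.py
```

```text
pos [0.6208 0.0722 0.1394] toolx [ 0.     0.001 -1.   ] jaw az 114.55 q [-25.5  19.7  20.2  94.8  -7.3  66.8 111.1] F [-1.49  1.86  2.64] T [0.469 0.194 0.022] w 0.0115 t 24.1
delta [-0.0001  0.0762  0.0581] turn None
```

Request:
step_arm:
  deltas:
    - [-1,0,0,0.0007,6]
    - [-1,0.0001,0,0.0007,16]
    - [-1,0.0002,0,0.0007,26]
    - [-1,0.0003,0,0.0007,36]
    - [-1,0.0004,0,0.0007,46]
    - [-1,0.0006,0,0.0007,56]
    - [-1,0.0007,0,0.0007,66]
    - [-1,0.0009,0,0.0007,76]
    - [-1,0.001,0,0.0007,86]
    - [-1,0.0012,0,0.0007,96]
    - [-1,0.0014,0,0.0007,106]
    - [-1,0.0015,0,0.0007,115]

```text
time_s: 25.6
tool_pos: [0.6206, 0.0721, 0.1376]
tool_rot: [-8.9, 90.0, -9.7]
force: [1.0, 0.4, 1.4]
grip_width: 0.0114
```

Request:
step_arm:
  deltas:
    - [-1,0.0001,0,0,6]
    - [-1,0.0002,0,0,12]
    - [-1,0.0003,0,0,18]
    - [-1,0.0003,0,0,18]
    - [-1,0.0003,0,0,18]

```text
time_s: 26.22
tool_pos: [0.6206, 0.0722, 0.1373]
tool_rot: [22.0, 90.0, 3.7]
force: [0.9, 0.7, 1.2]
grip_width: 0.0115
```

```bash
python3 t.py
```

```text
pos [0.6206 0.0722 0.1373] toolx [ 0.001  0.    -1.   ] jaw az -18.37 q [-42.9  23.3  42.6  95.6 -16.9  67.6 -14.5] F [0.85 0.68 1.18] T [0.114 0.069 0.127] w 0.0115 t 26.225
delta [-0.0022 -0.0093 -0.0952] turn None
```

Well centred. Continue feeling.

Request:
step_arm:
  deltas:
    - [-1,0,0,0,4]
    - [-1,0.0001,0,0,8]
    - [-1,0.0001,0,0,8]
    - [-1,0.0001,0,0,8]

```text
time_s: 26.72
tool_pos: [0.6205, 0.0722, 0.1372]
tool_rot: [46.5, 90.0, 20.1]
force: [0.4, 0.7, 2.2]
grip_width: 0.0116
```

```bash
python3 t.py
```

```text
pos [0.6205 0.0722 0.1372] toolx [ 0.  0. -1.] jaw az -26.38 q [-44.   23.7  44.2  95.7 -17.6  67.8 -21.9] F [0.38 0.75 2.16] T [0.134 0.076 0.092] w 0.0116 t 26.725
delta [-0.0023 -0.0224 -0.0929] turn None
```

Request:
step_arm:
  deltas:
    - [-1,0,0,0,4]
    - [-1,0.0001,0,0,8]
    - [-1,0.0001,0,0,8]
    - [-1,0.0001,0,0,8]

```text
time_s: 27.22
tool_pos: [0.6205, 0.0722, 0.1372]
tool_rot: [61.4, 90.0, 27.0]
force: [-0.5, 0.9, 3.1]
grip_width: 0.0122
```

```bash
python3 t.py
```

```text
pos [0.6205 0.0722 0.1372] toolx [ 0.  0. -1.] jaw az -34.38 q [-45.1  24.2  45.7  95.7 -18.5  67.9 -29.3] F [-0.55  0.86  3.08] T [0.12  0.121 0.199] w 0.0122 t 27.225
delta [-0.0023 -0.0351 -0.0889] turn None
```

Request:
step_arm:
  deltas:
    - [-1,0,0,0,2]
    - [-1,0,0,0,4]
    - [-1,0,0,0,4]
    - [-1,0,0,0,4]

```text
time_s: 27.72
tool_pos: [0.6205, 0.0722, 0.1372]
tool_rot: [56.3, 90.0, 17.8]
force: [0.1, 1.1, 5.1]
grip_width: 0.012
```

```bash
python3 t.py
```

```text
pos [0.6205 0.0722 0.1372] toolx [ 0.  0. -1.] jaw az -38.46 q [-45.7  24.4  46.5  95.7 -18.9  68.  -33. ] F [0.09 1.11 5.13] T [0.096 0.147 0.242] w 0.012 t 27.725
delta [-0.0024 -0.0414 -0.0862] turn None
```

Request:
step_arm:
  deltas:
    - [-1,0,0,0,2.5]
    - [-1,0,0,0,2.5]
    - [-1,0,0,0,2.5]

```text
time_s: 28.1
tool_pos: [0.6205, 0.0722, 0.1372]
tool_rot: [55.0, 90.0, 14.0]
force: [-0.2, 0.6, 4.0]
grip_width: 0.012
```

```bash
python3 t.py
```

```text
pos [0.6205 0.0722 0.1372] toolx [ 0.  0. -1.] jaw az -40.96 q [-46.1  24.6  47.   95.7 -19.2  68.1 -35.3] F [-0.23  0.62  3.99] T [0.172 0.172 0.314] w 0.012 t 28.1
delta [-0.0024 -0.0451 -0.0843] turn None
```

Request:
step_arm:
  deltas:
    - [-1,0,0,0,-7]
    - [-1,0,0,0,-14]
    - [-1,0,0,0,-14]
    - [-0.17,0,0,0,-14]
    - [-0.17,0,0,0,-14]
    - [-0.17,0,0,0,-14]
    - [-0.17,-0.05,0,0,-14]
    - [-0.17,-0.05,0,0,-24]
    - [-0.17,-0.05,0,0,-34]
    - [-0.17,-0.05,0,0,-38]

```text
time_s: 29.35
tool_pos: [0.6201, 0.0719, 0.1867]
tool_rot: [-165.6, 90.0, -168.4]
force: [0.4, 0.3, 0.1]
grip_width: 0.0361
```

```bash
python3 - <<'E'
from h import *
go(.507,-.0022,.175,-3)
E
```

```text
pos [0.6201 0.0719 0.1867] toolx [-0.001 -0.    -1.   ] jaw az -2.84 q [-41.9  20.2  41.   92.5 -13.8  72.5  -1.2] F [0.44 0.3  0.1 ] T [-0.115  0.126  0.035] w 0.0361 t 29.35
delta [ 0.0117 -0.0796 -0.1092] turn 0.2
```

Request:
step_arm:
  deltas:
    - [-0.17,0,-0.03,-0.04,0]
    - [-0.17,0,-0.06,-0.08,0]
    - [-0.17,0,-0.0796,-0.109,0]
    - [-0.17,0.006,-0.0796,-0.109,0]
    - [-0.17,0.012,-0.0796,-0.109,0]
    - [-0.17,0.012,-0.0796,-0.109,0]
    - [-0.17,0.012,-0.0796,-0.109,0]

```text
time_s: 30.22
tool_pos: [0.5079, -0.0013, 0.1747]
tool_rot: [-100.2, 89.9, -103.1]
force: [0.5, -0.4, 0.3]
grip_width: 0.0358
```

```bash
python3 - <<'E'
from h import *
go(.507,-.0022,.1392,-3)
n='scene'
im,d=read_camera(n)
P,u,v=pts(n,d,np.ones_like(d,bool))
for k,(x,y,w) in K.items():
    m=(np.hypot(P[:,0]-x,P[:,1]-y)<.028)&(P[:,2]>.128)&(P[:,2]<.143); Q=P[m]
    if len(Q)>10: r=cv2.minAreaRect((Q[:,:2]*1000).astype(np.float32)); print(n,k,len(Q),np.round(r[0],1),np.round(r[1],1),round(r[2],1),np.percentile(Q[:,2],90))
cv2.imwrite('pics/s3.png',cv2.resize(im[160:320,220:430,::-1],(788,600),interpolation=cv2.INTER_CUBIC))
E
```

```text
pos [ 0.5079 -0.0013  0.1747] toolx [-0.    -0.001 -1.   ] jaw az -2.95 q [-45.4   3.7  44.5 109.4  -2.7  68.   -2.9] F [ 0.5  -0.41  0.32] T [-0.108  0.049  0.01 ] w 0.0358 t 30.225
delta [ 0.0355 -0.0009 -0.0008] turn 0.1
scene a 152 [528.2  92.2] [47.4 11.9] 39.2 0.13871064805563926
scene b 171 [603.3 -20.1] [12.9 46.6] 79.5 0.1385047551545341
scene c 172 [622.   73.4] [47.4 12.3] 72.6 0.1385202503558519
scene d 125 [510.    3.1] [39.3 12.7] 86.1 0.1407913285562288
```

View pics/s3.png

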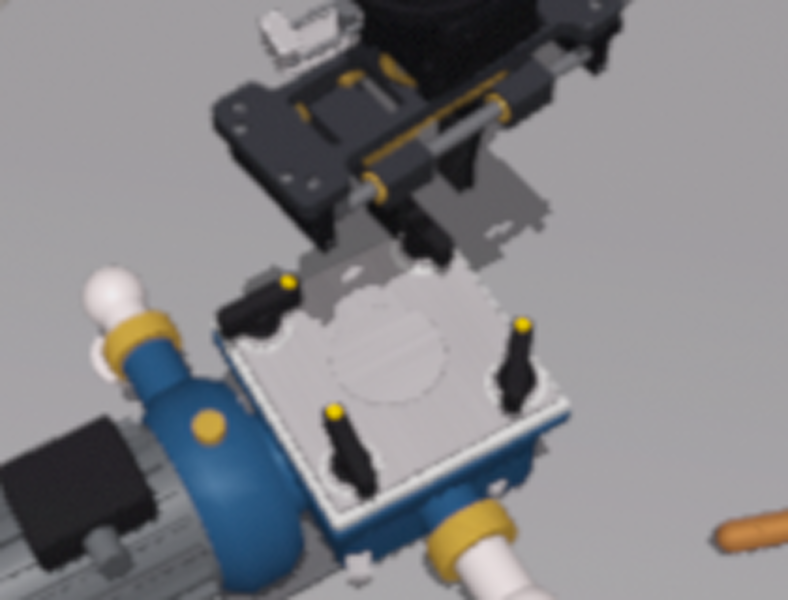

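Request:
step_arm:
  deltas:
    - [-0.17,0.015,-0.0008,-0.0008,0]
    - [-0.17,0.0355,-0.0008,-0.0008,0]
    - [-0.17,0.0355,-0.0008,-0.0008,0]
    - [-0.17,0.0355,-0.0008,-0.0008,0]
    - [-0.6,0.0355,-0.0008,-0.0008,0]
    - [-1,0.0355,-0.0008,-0.0008,0]
    - [-1,0.0355,-0.0008,-0.0008,0]
    - [-1,0.0355,-0.0008,-0.0008,0]
    - [-1,0.0355,-0.0008,-0.0008,0]

```text
time_s: 31.4
tool_pos: [0.507, -0.0023, 0.1398]
tool_rot: [18.4, 89.9, 15.4]
force: [1.0, -0.6, 1.6]
grip_width: 0.0119
```

```bash
python3 t.py
```

```text
pos [ 0.507  -0.0023  0.1398] toolx [ 0.001  0.    -1.   ] jaw az -2.98 q [-44.7   6.1  44.7 111.9  -4.8  63.8  -1.1] F [ 0.99 -0.56  1.56] T [-0.005 -0.188  0.01 ] w 0.0119 t 31.4
delta [0.0003 0.0967 0.0153] turn None
```

Request:
step_arm:
  deltas:
    - [-1,0,0,0,6]
    - [-1,0.0002,0,0,16]
    - [-1,0.0004,0,0,26]
    - [-1,0.0005,0,0,36]
    - [-1,0.0007,0,0,46]
    - [-1,0.0008,0,0,56]
    - [-1,0.001,0,0,66]
    - [-1,0.0012,0,0,76]
    - [-1,0.0013,0,0,86]
    - [-1,0.0015,0,0,96]
    - [-1,0.0017,0,0,106]
    - [-1,0.0018,0,0,115]

```text
time_s: 32.9
tool_pos: [0.5069, -0.0021, 0.138]
tool_rot: [144.8, 89.9, 26.6]
force: [0.8, 1.0, 2.2]
grip_width: 0.012
```

Request:
step_arm:
  deltas:
    - [-1,0.0001,0,0,6]
    - [-1,0.0002,0,0,12]
    - [-1,0.0003,0,0,18]
    - [-1,0.0003,0,0,18]
    - [-1,0.0003,0,0,18]

```text
time_s: 33.52
tool_pos: [0.5069, -0.0021, 0.1377]
tool_rot: [164.0, 89.9, 28.2]
force: [0.7, 0.8, 2.8]
grip_width: 0.0116
```

```bash
python3 t.py
```

```text
pos [ 0.5069 -0.0021  0.1377] toolx [ 0.001  0.    -1.   ] jaw az -135.86 q [ -55.6    7.6   56.9  112.2   -7.1   63.7 -131.6] F [0.72 0.8  2.77] T [ 0.223 -0.113  0.075] w 0.0116 t 33.525
delta [-0.0018 -0.0544 -0.0811] turn None
```

Request:
step_arm:
  deltas:
    - [-1,0,0,0,4]
    - [-1,0.0001,0,0,8]
    - [-1,0.0001,0,0,8]
    - [-1,0.0001,0,0,8]

```text
time_s: 34.02
tool_pos: [0.5069, -0.0021, 0.1376]
tool_rot: [173.6, 89.9, 29.7]
force: [1.2, 1.0, 2.6]
grip_width: 0.0117
```

```bash
python3 t.py
```

```text
pos [ 0.5069 -0.0021  0.1376] toolx [ 0.001  0.001 -1.   ] jaw az -143.87 q [ -56.4    7.8   57.8  112.3   -7.4   63.7 -139.4] F [1.16 0.98 2.57] T [ 0.465 -0.139  0.09 ] w 0.0117 t 34.025
delta [-0.0019 -0.0652 -0.0728] turn None
```

Request:
step_arm:
  deltas:
    - [-1,0,0,0,4]
    - [-1,0.0001,0,0,8]
    - [-1,0.0001,0,0,8]
    - [-1,0.0001,0,0,8]

```text
time_s: 34.52
tool_pos: [0.5069, -0.0021, 0.1374]
tool_rot: [-179.7, 89.9, 28.5]
force: [1.8, 2.4, 4.8]
grip_width: 0.0117
```

```bash
python3 t.py
```

```text
pos [ 0.5069 -0.0021  0.1374] toolx [ 0.001  0.    -1.   ] jaw az -151.88 q [ -57.3    8.    58.8  112.3   -7.6   63.7 -147.2] F [1.78 2.39 4.79] T [ 0.544 -0.296  0.115] w 0.0117 t 34.525
delta [-0.002  -0.0746 -0.063 ] turn None
```

Request:
step_arm:
  deltas:
    - [-0.17,0,0,0,0]
    - [-0.17,0,0,0,-4]
    - [-0.17,-0.015,0,0,-8]
    - [-0.17,-0.03,0,0,-15]
    - [-0.17,-0.03,0,0,-25]
    - [-0.17,-0.03,0,0,-35]
    - [-0.17,-0.03,0,0,-45]
    - [-0.17,-0.03,0,0,-55]
    - [-0.17,-0.03,0,0,-65]
    - [-0.17,-0.03,0,0,-75]
    - [-0.17,-0.03,0,0,-85]
    - [-0.17,-0.03,0,0,-95]

```text
time_s: 36.02
tool_pos: [0.5049, -0.0036, 0.166]
tool_rot: [-97.8, 89.8, -154.4]
force: [0.1, -0.3, 1.1]
grip_width: 0.0362
```

Request:
step_arm:
  deltas:
    - [-0.17,0,0,0,-10]
    - [-0.17,0,0,0,-20]
    - [-0.17,0,0,0,-30]
    - [-0.17,0,0,0,-40]
    - [-0.17,0,0,0,-50]
    - [-0.17,0,0,0,-60]
    - [-0.17,0,0,0,-70]
    - [-0.17,0,0,0,-80]
    - [-0.17,0,0,0,-90]
    - [-0.17,0,0,0,-93]
    - [-0.17,0,0,0,-93]

```text
time_s: 37.4
tool_pos: [0.5052, -0.0034, 0.1662]
tool_rot: [168.4, 89.8, -155.6]
force: [0.4, 0.4, 0.0]
grip_width: 0.036
```

```bash
python3 - <<'E'
from h import *
go(.507,-.0022,.1376,36)
n='top'
im,d=read_camera(n)
P,u,v=pts(n,d,np.ones_like(d,bool))
for k,(x,y,w) in K.items():
    m=(np.hypot(P[:,0]-x,P[:,1]-y)<.028)&(P[:,2]>.128)&(P[:,2]<.143); Q=P[m]
    if len(Q)>10: r=cv2.minAreaRect((Q[:,:2]*1000).astype(np.float32)); print(n,k,len(Q),np.round(r[0],1),np.round(r[1],1),round(r[2],1),np.percentile(Q[:,2],90))
E
```

```text
pos [ 0.5052 -0.0034  0.1662] toolx [-0.003 -0.001 -1.   ] jaw az 35.95 q [-47.1   4.1  46.7 110.3  -3.1  67.1  36.6] F [0.37 0.45 0.04] T [-0.053  0.047 -0.   ] w 0.036 t 37.4
delta [ 0.0286 -0.0001  0.0022] turn -0.0
top a 109 [526.2  93.1] [46.1 14.4] 34.8 0.14004336867670997
top c 53 [622.7  85.5] [24.2 11.9] 66.5 0.13927719289403623
```

Request:
step_arm:
  deltas:
    - [-0.17,0.015,0,0.0015,0]
    - [-0.17,0.0285,0,0.0015,0]
    - [-0.17,0.0285,0,0.0015,0]
    - [-0.17,0.0285,0,0.0015,0]
    - [-0.6,0.0285,0,0.0015,0]
    - [-1,0.0285,0,0.0015,0]
    - [-1,0.0285,0,0.0015,0]
    - [-1,0.0285,0,0.0015,0]
    - [-1,0.0285,0,0.0015,0]

```text
time_s: 38.58
tool_pos: [0.5072, -0.002, 0.1388]
tool_rot: [152.4, 89.9, -171.6]
force: [-3.8, -2.5, 5.9]
grip_width: 0.0117
```

```bash
python3 t.py
```

```text
pos [ 0.5072 -0.002   0.1388] toolx [-0.001 -0.    -1.   ] jaw az 35.99 q [-46.5   6.5  46.7 111.8  -5.2  63.9  38.3] F [-3.84 -2.45  5.87] T [-0.41   0.954 -0.025] w 0.0117 t 38.575
delta [-0.0007  0.0654  0.0723] turn None
```

Request:
step_arm:
  deltas:
    - [-1,0,0,-0.0008,5]
    - [-1,0,0,-0.0015,10]
    - [-1,0,0,-0.0015,14]
    - [-1,0,0,-0.0015,14]
    - [-1,0,0,-0.0015,14]

```text
time_s: 39.2
tool_pos: [0.5071, -0.0021, 0.1388]
tool_rot: [-3.4, 89.9, 18.7]
force: [0.5, 0.1, 0.8]
grip_width: 0.0117
```

```bash
python3 t.py
```

```text
pos [ 0.5071 -0.0021  0.1388] toolx [ 0.001  0.    -1.   ] jaw az 22.1 q [-47.6   6.4  47.8 112.   -5.3  63.7  24.5] F [0.49 0.08 0.78] T [ 0.025 -0.092  0.098] w 0.0117 t 39.2
delta [-0.0006  0.0809  0.0547] turn None
```

Request:
step_arm:
  deltas:
    - [-1,0.0001,0,0,4]
    - [-1,0.0001,0,0,8]
    - [-1,0.0001,0,0,8]
    - [-1,0.0001,0,0,8]

```text
time_s: 39.7
tool_pos: [0.507, -0.0021, 0.1387]
tool_rot: [5.6, 89.9, 19.7]
force: [1.6, 1.7, 1.4]
grip_width: 0.0117
```

```bash
python3 t.py
```

```text
pos [ 0.507  -0.0021  0.1387] toolx [ 0.001  0.    -1.   ] jaw az 14.12 q [-48.2   6.5  48.5 112.   -5.4  63.7  16.7] F [1.59 1.65 1.44] T [ 0.142 -0.256  0.159] w 0.0117 t 39.7
delta [-0.0007  0.0877  0.0429] turn None
```

Request:
step_arm:
  deltas:
    - [-1,0,0,0,3]
    - [-1,0.0001,0,0,6]
    - [-1,0.0001,0,0,6]
    - [-1,0.0001,0,0,6]

```text
time_s: 40.2
tool_pos: [0.507, -0.0021, 0.1387]
tool_rot: [13.7, 89.9, 21.8]
force: [2.4, 1.5, 1.5]
grip_width: 0.0116
```

```bash
python3 t.py
```

```text
pos [ 0.507  -0.0021  0.1387] toolx [ 0.001  0.    -1.   ] jaw az 8.11 q [-48.7   6.5  49.  112.   -5.5  63.7  10.7] F [2.4  1.52 1.52] T [ 0.241 -0.354  0.179] w 0.0116 t 40.2
delta [-0.0007  0.0917  0.0336] turn None
```

Request:
step_arm:
  deltas:
    - [-1,0,0,0,3]
    - [-1,0,0,0,5]
    - [-1,0,0,0,5]
    - [-1,0,0,0,5]

```text
time_s: 40.7
tool_pos: [0.507, -0.0022, 0.1387]
tool_rot: [18.2, 89.9, 21.3]
force: [3.0, 1.6, 2.4]
grip_width: 0.0117
```

```bash
python3 t.py
```

```text
pos [ 0.507  -0.0022  0.1387] toolx [ 0.001  0.    -1.   ] jaw az 3.07 q [-49.1   6.6  49.5 112.   -5.6  63.7   5.8] F [3.   1.61 2.42] T [ 0.357 -0.519  0.311] w 0.0117 t 40.7
delta [-0.0007  0.0943  0.0254] turn None
```

Request:
step_arm:
  deltas:
    - [-1,0,0,0,0]
    - [-1,0,0,0,0]

```text
time_s: 40.95
tool_pos: [0.507, -0.0022, 0.1387]
tool_rot: [18.5, 89.9, 21.5]
force: [3.3, 2.6, 3.2]
grip_width: 0.012
```

```bash
python3 t.py
```

```text
pos [ 0.507  -0.0022  0.1387] toolx [ 0.001  0.    -1.   ] jaw az 3.04 q [-49.1   6.6  49.5 112.   -5.6  63.7   5.8] F [3.26 2.59 3.21] T [ 0.54  -0.768  0.244] w 0.012 t 40.95
delta [-0.0007  0.0944  0.0254] turn None
```

Request:
step_arm:
  deltas:
    - [-1,0,0,0,-7]
    - [-1,0,0,0,-14]
    - [-1,0,0,0,-14]
    - [-0.17,0,0,0,-14]
    - [-0.17,0,0,0,-14]
    - [-0.17,0,0,0,-14]
    - [-0.17,-0.05,0,0,-14]
    - [-0.17,-0.1,0,0,-14]
    - [-0.17,-0.12,-0.06,0,-14]
    - [-0.17,-0.12,-0.12,0,-14]
    - [-0.17,-0.12,-0.18,0,-14]
    - [-0.17,-0.12,-0.18,0,-14]

```text
time_s: 42.45
tool_pos: [0.5137, -0.1889, 0.2583]
tool_rot: [-133.3, 89.8, -116.9]
force: [0.2, 0.2, -0.0]
grip_width: 0.0358
```

```bash
python3 - <<'E'
from h import *
go(.507,-.0022,.1376,36)
for n in ('scene','top'):
  im,d=read_camera(n)
  P,u,v=pts(n,d,np.ones_like(d,bool))
  for k,(x,y,w) in K.items():
    m=(np.hypot(P[:,0]-x,P[:,1]-y)<.028)&(P[:,2]>.128)&(P[:,2]<.143); Q=P[m]
    if len(Q)>10: r=cv2.minAreaRect((Q[:,:2]*1000).astype(np.float32)); print(n,k,len(Q),np.round(r[0],1),np.round(r[1],1),round(r[2],1),np.round(np.percentile(Q[:,2],[50,90]),4))
  m=(np.hypot(P[:,0]-.5635,P[:,1]-.037)<.045)&(P[:,2]>.1)&(P[:,2]<.12); Q=P[m]
  A=np.c_[Q[:,:2]-[.5635,.037],np.ones(len(Q))]; print('cover plane',np.linalg.lstsq(A,Q[:,2],rcond=None)[0])
  cv2.imwrite(f'pics/end_{n}.png',im[:,:,::-1])
E
```

```text
pos [ 0.5137 -0.1889  0.2583] toolx [-0.002 -0.004 -1.   ] jaw az 16.37 q [-37.1   7.7  59.8  98.1  -6.6  78.1  40.2] F [ 0.15  0.15 -0.05] T [-0.05   0.065  0.028] w 0.0358 t 42.45
delta [0.1201 0.1813 0.0465] turn -19.6
scene a 152 [528.8  91.7] [46.7 13.7] 39.6 [0.137  0.1385]
scene b 167 [603.1 -20.5] [12.6 47. ] 77.7 [0.1361 0.1389]
scene c 170 [622.   73.1] [47. 12.] 72.9 [0.1365 0.1383]
scene d 165 [509.4  -0.8] [14.6 47. ] 22.3 [0.1362 0.1382]
cover plane [ 0.00269429 -0.0020296   0.1085658 ]
top a 104 [525.8  93.4] [47.1 11.6] 41.9 [0.1374 0.14  ]
top b 101 [600.8 -19.6] [11.9 46.4] 79.6 [0.1372 0.1396]
top c 114 [619.6  74.7] [46.3 13.1] 75.1 [0.1371 0.1398]
top d 114 [ 5.064e+02 -2.000e-01] [13.1 47.3] 25.4 [0.137  0.1393]
cover plane [0.00321294 0.00343942 0.10893318]
```

View pics/end_scene.png

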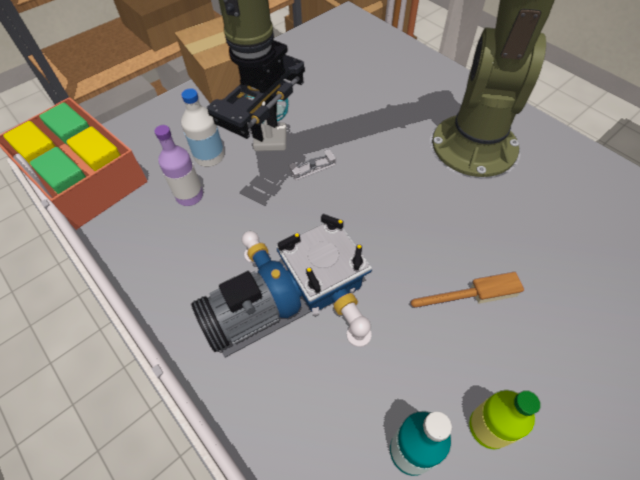

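```bash
python3 -c "
from h import *
env.sign_off()"
```

```text
the job is handed in; nothing more can be done
```

I tightened the four knobs in cross order, a then b, then c then d. I stopped each one when its torque rose clear of the running torque, peaking at about 0.28 to 0.32 N m against the 0.36 N m limit. The job is handed in at about 42 s of the 72 s allowed; no verdict was reported.

- **Knob turns:** After springing back, the wings stood about 153° (a), 171° (b), 132° (c) and 153° (d) from where they started, all inside the given range. I re-gripped knob d once because the last joint was near its range.
- **Knob heights:** The last pictures show all four wing tops level with each other to within 0.7 mm. Each is about 2 to 2.5 mm lower than at the start.
- **Cover:** It measured about 1.9 to 2.0 mm lower than at the start. The fitted tilt was 0.003 to 0.005 rad.
- **Bystanders:** The arm is clear of the pump. The fan was partly hidden behind the gripper in that picture, but everything else on the shelf stands where it was.

**Not confirmed:** single torque readings scattered by about 0.03 N m. Knob d read 0.31 and then 0.24 N m while held still, so its firmness rests on the average of about 0.28. The contact force between each knob and the cover could not be measured directly. The two cameras also disagree by about 1 mm in wing-top height.

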